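Lock the bayonet cap on the dust outlet

ROBOT

A 6-joint arm with a two-finger parallel gripper is mounted at the origin on a cart in front of the work surface, level with it; the furniture and walls round the work are solid. World frame = base frame: x ahead of the robot, y to its left, z up, the work surface at z = 0. Lengths are in m, angles in rad, forces in N, time in s.
With the tool pointing down it reaches from about 0.3 to 1 m from the base axis. Payload 5.1 kg.
Tool frame: the origin (TCP) lies on the front face of the gripper's body, between the roots of the fingers; the fingertips stand 78 mm ahead of it and the grasp point (between the pads) lies ahead of it (robot.grip_point_offset is the z of the grasp point in the tool frame, in m); z points along the fingers, y is the line along which they close (so a half turn about z gives the same grasp; the last joint's range is limited). The gripper opens to 95 mm and grips with 3 to 60 N. Pads are 20 mm wide; open, the fingers measure 119 mm over their backs; the gripper's body (75 mm by 180 mm) begins 59 mm behind the grasp point.
Start: joints at [1.136, 0.124, 1.65, -0, 1.367, -0.083], TCP at [0.224, 0.61, 0.292] pointing down, gripper open.
Joint ranges: [-2.61, 2.61], [-1.02, 2.33], [0.03, 2.71], [-1.35, 4.49], [0.32, 2.68], [-2.91, 2.91]. Speed limits (rad/s): [2.57, 2.57, 3.14, 3.14, 3.14, 3.14].

INTERFACE

Orientations are given as a rotation vector (axis times angle).
In Python, from plant import robot gives the robot as it stands. Calls block until the motion is done:
- robot.move_ptp(position, orientation): joint-space move of the TCP to a pose.
- robot.movel(position, rot=None, speed=0.15): straight line of the TCP; rot=None keeps the orientation; speed is the mean speed in m/s.
- robot.goto_joints(angles): joint-space move.
- robot.command_gripper(opening, f_grip=None): finger opening in m; f_grip is the grip in N (None keeps the last); returns when the fingers have stopped.
- robot.sleep(seconds).
- robot.solve_ik(position, orientation): joint angles nearest the present ones, or None.
- robot.get_state(): the state.
- robot.snapshot(name): name is "scene" or "top" or "wrist"; returns the picture (400x640x3 uint8, red, green, blue); there is no depth.
- robot.camera_params(name): a dict with "intrinsics" (3x3 intrinsics, pixels), "T" (4x4, takes a point from camera to world coordinates). Camera axes: x right, y up, looking along -z (the intrinsics and any distortion apply to the point x, -y, -z); pixel columns grow to the right and rows downward; lengths in m; the calibration is good to about 2 mm. A picture is of the moment at which its call begins: read the wrist's pose just before it. camera_params takes no time and is no camera call; for the wrist camera it gives the pose at the moment of the call.
A pose or a line that the arm cannot do raises robot.MotionError and nothing moves.
- robot.job_done(): hands the job in; it is judged then, once.
The state is a dict: "time": time; "qpos": joint angles; "qvel": joint speeds; "joint_efforts": joint torques, N m; "ee_pos": TCP position; "ee_rot": TCP orientation; "force": force on the tool from outside, world axes, zero at the start; "torque": the same for the moment, N m; "opening": finger opening in m; "grasp_force": force on a finger pad.
Only numpy, scipy, OpenCV 4.12 (cv2) and the standard library are available. Lean on these libraries where they do the work, as an engineer would, in place of code of your own. Each camera call takes 0.05 s, during which the arm holds its last target. There are 200 camera calls.

TASK

Close the dust outlet on the bench with its bayonet cap: pick the cap up by its bar, set it in the collar so that both lugs drop into the entry notches, press it down on the sprung seat, turn it clockwise (seen from above) about a quarter turn under the lip until it comes to the stop, and let it click up locked. Feel your way gently, pressing with no more than about 20 N and never forcing the twist (0.5 N m is plenty); leave the cap locked and do not disturb the other things on the bench.

Things in the scene. Friction and masses are not known exactly. Their poses are not given: they have to be found in the camera images.
- cap: loose bayonet cap, grey plastic, 0.1 to 0.21 kg, upright on the bench: a round plug 51.5 mm in diameter, 34 mm high (foot chamfered to 45 mm over its lowest 4 mm), a grip bar on top and two lugs at its sides. Origin: centre of its underside; z up; x along the bar and through both lugs (a half turn makes no difference).
- cap_bar (a point): centre of the cap's upright grip bar, 48 mm above the cap's origin: bar 46 mm long (along x), 12 mm thick (along y), 28 mm high (34 to 62 mm above the cap's origin)
- cap_lugs (a point): point on the cap's axis midway between the two lugs, 15 mm above the cap's origin: each lug is 8 mm wide and 6 mm high (12 to 18 mm above the origin) and reaches 33 mm from the axis
- port: the dust outlet, fixed to the bench: grey round flange 120 mm in diameter, 8 mm high, a hose spigot on its +x side at 9 to 37 mm height, reaching out 86 mm; on it an aluminium bayonet collar 88 mm in outer diameter. Origin: centre of the flange's underside on the bench; z up along the collar's axis; x towards the spigot.
- port_rim (a point): centre of the collar's rim, 40 mm above the outlet's origin. Bore 54 mm. Two notches half a turn apart in the rim let the lugs in (3 degrees of play either way). They lie near the outlet's x axis, up to 20 degrees to either side: this angle is not measured, look or feel. Lugs standing on the rim: cap origin at 28 mm, plug 12 mm in the bore; in the notches the cap drops to 20 mm.
- port_seat (a point): centre of the top of the sprung seat in the bore, as free: 20 mm above the outlet's origin (fixed point). The cap's underside rests on it. Pressing it starts at 3.5 N and rises to 10 N at 12 mm, where the lugs pass under the lip; it bottoms hard at 9.5 mm and 12.5 N. Rim and bottom are rigid. In the notches the cap may be let go and gripped anew.
- port_lock (a point): where the cap's origin is when locked, 16 mm above the outlet's origin. From the notches the pressed lugs turn only clockwise (from above): after 71 degrees they come clear of the lip, at 79 degrees they meet a hard stop (torque rises steeply). Eased there, the seat lifts the cap into a 4 mm recess: locked. The collar does not turn; turning itself takes under 0.15 N m.
- hex_bolt_b: bystander: hex bolt, 51 mm long, lying on the bench; leave it
- wing_nut_a: bystander: wing nut, 40 mm wide; leave it
- star_knob_a: bystander: black star knob standing on its head, stud up, 40 mm high; leave it
- dowel_block: bystander: small beech block, 40 x 22 x 20 mm; leave it
- spanner_10: bystander: spanner, 143 mm long, 8 mm high; leave it
- offcut_c: bystander: beech block, 70 x 38 x 16 mm; leave it

How it is judged:
On the way, in this order (a step that is already met when the one before it is completed fails the run):
1. the cap sits in the collar with its lugs dropped into the entry notches (z of cap in the frame of port below 0.0225 m and horizontal distance between cap and port below 0.005 m and angle between cap's own z axis and vertical below 0.12 rad), for 0.05 s.
2. the cap is pressed down and turned under the lip (z of cap in the frame of port below 0.013 m and horizontal distance between cap and port below 0.005 m and angle between the x axis of cap and the x axis of port, either way round above 0.6 rad), for 0.05 s.
At the end, for the whole second after the job is handed in: The cap is locked: at rest in the collar, upright within 0.1 rad and centred within 5 mm, turned clockwise out of the notches (bar more than 46 degrees from the outlet's x axis), lifted by the seat into the lock recess (origin 14.5 to 17.8 mm above the outlet's origin), and released (z of cap in the frame of port between 0.0145 and 0.0178 m and horizontal distance between cap and port below 0.005 m and angle between cap's own z axis and vertical below 0.1 rad and angle between the x axis of cap and the x axis of port, either way round above 0.8 rad and linear speed of cap below 0.02 m/s); the robot touches nothing.
It fails at once if the outlet is strained: all its contact forces, from pressing and twisting together, add up to more than 50 N (contact force between port and anything else above 50 N).
It fails at once if a bystander is moved by more than 3 cm (distance of any of hex_bolt_b, wing_nut_a, star_knob_a, dowel_block, spanner_10, offcut_c from where it was at the start of the episode above 0.03 m).
It also fails if it takes over 72 s, if anything falls off the work surface, if the arm or the gripper's body presses on something with over 40 N, if the wrist force passes 120 N, or if a joint passes its speed limit or range.

## Working session

There is one attempt and no reset: what is moved stays moved. The work goes in short steps, each a Python script; the robot and the scene stay as the last script left them, time stands still between calls to the robot, and variables do not carry over. Pictures are saved under pics/ and viewed, at most 10 in all, crops included, and the job is handed in when it is done.

```bash
mkdir -p pics; ls; python3 - <<'E'
from plant import robot
import cv2,numpy as np
for n in ("top","scene"):
    im=robot.snapshot(n); p=robot.camera_params(n)
    cv2.imwrite(f"pics/{n}0.png",im[:,:,::-1]); print(n,p["intrinsics"].tolist() if hasattr(p["intrinsics"],"tolist") else p["intrinsics"],np.round(p["T"],4).tolist(),p.keys())
s=robot.get_state();print(s,robot.grip_point_offset)
E
```

```text
pics
top [[499.0981022473471, 0.0, 319.66510888972374], [0.0, 499.0981022473471, 200.55193073057842], [0.0, 0.0, 1.0]] [[0.021, 0.985, -0.1712, 0.3055], [-0.9998, 0.0204, -0.0051, -0.0588], [-0.0015, 0.1712, 0.9852, 1.408], [0.0, 0.0, 0.0, 1.0]] dict_keys(['intrinsics', 'T'])
scene [[507.8662286457227, 0.0, 328.37675454094807], [0.0, 507.8662286457227, 198.9648763064314], [0.0, 0.0, 1.0]] [[0.5723, 0.4129, -0.7085, -0.3522], [-0.8198, 0.3067, -0.4835, -0.6881], [0.0177, 0.8576, 0.514, 0.7451], [0.0, 0.0, 0.0, 1.0]] dict_keys(['intrinsics', 'T'])
{'time': 0.1, 'qpos': array([ 1.13644956e+00,  1.24456502e-01,  1.65154111e+00, -2.05545367e-05,
        1.36752010e+00, -8.25780150e-02]), 'qvel': array([-0.0006325 , -0.00252391, -0.00471558,  0.00039783,  0.00236065,
        0.00083745]), 'joint_efforts': array([-3.10512160e-04, -4.18883729e+01, -3.61093998e+01,  7.76631455e-02,
        4.62218514e-02, -7.72992303e-05]), 'ee_pos': array([0.22379463, 0.60978842, 0.29109692]), 'ee_rot': array([-5.49623165e-01, -3.09265923e+00,  2.93107905e-03]), 'force': array([ 1.32069401, -0.7177068 , -0.64467586]), 'torque': array([ 0.03202333,  0.0225496 , -0.00498309]), 'grasp_force': 0.0, 'opening': 0.09498353589832767} 0.0588
```

View pics/top0.png

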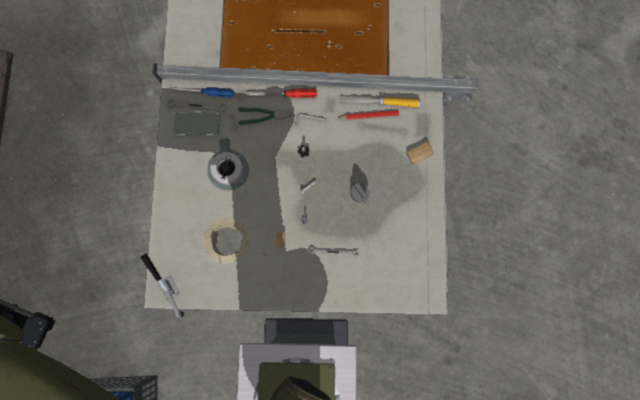

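View pics/scene0.png

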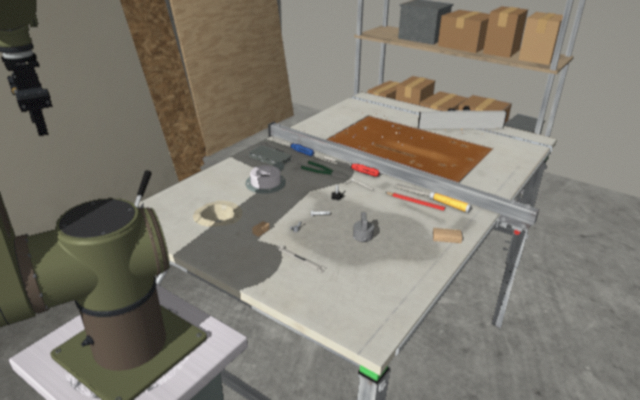

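The top view shows the port at about (227,169) and the cap at about (359,190), with its shadow going up. The scene view agrees: port at (265,178), cap at (363,228). Next I'll look at both from above with the wrist camera.

```bash
cat > h.py <<'E'
from plant import robot
import cv2,numpy as np
from scipy.spatial.transform import Rotation as R
def down(a): # tool z down, tool y axis at world angle a (mod pi)
    return (R.from_euler('z',a+np.pi/2)*R.from_euler('x',np.pi)).as_rotvec()  # tool x at a+90deg, y at a
def rot(a):
    """choice of half-turn with last joint closest to mid"""
    return down(a)
def ray(p,uv,z):
    K,T=p["intrinsics"],p["T"]
    d=np.linalg.inv(K)@[uv[0],uv[1],1]; d=T[:3,:3]@(d*[1,-1,-1])
    o=T[:3,3]; return o+d*(z-o[2])/d[2]
def proj(p,X):
    K,T=np.array(p["intrinsics"]),p["T"]
    c=T[:3,:3].T@(np.asarray(X)-T[:3,3]); c=c*[1,-1,-1]; q=K@c; return q[:2]/q[2]
def snap(n,f):
    p=robot.camera_params(n); im=robot.snapshot(n)[:,:,::-1].copy(); cv2.imwrite(f"pics/{f}.png",im)
    np.savez(f"pics/{f}.npz",**p); return p,im
E
python3 - <<'E'
from h import *
p=robot.camera_params("top")
port=ray(p,(227,169),.03);cap=ray(p,(359,191),.04);print(port,cap)
w=robot.camera_params("wrist");s=robot.get_state()
Rt=R.from_rotvec(s["ee_rot"]).as_matrix()
print(Rt.round(2).tolist(),(Rt.T@(w["T"][:3,3]-s["ee_pos"])).round(3),(Rt.T@w["T"][:3,:3]).round(2).tolist())
o=s["ee_rot"]
for n,c in(("port",port),("cap",cap)):
    for z in (.3,):
        # camera over the thing
        off=Rt@(Rt.T@(w["T"][:3,3]-s["ee_pos"])); off[2]=0
        q=c-off; q[2]=z
        robot.move_ptp(q,o); robot.sleep(.3)
        P,im=snap("wrist",n+"1"); print(n,proj(P,c),robot.get_state()["time"],robot.get_state()["qpos"].round(2))
a=cv2.imread("pics/port1.png");b=cv2.imread("pics/cap1.png")
E
```

```text
[0.63025349 0.2128047  0.03      ] [ 0.5725503  -0.16092247  0.04      ]
[[-0.94, 0.34, -0.0], [0.34, 0.94, -0.0], [0.0, -0.0, -1.0]] [ 0.076 -0.001 -0.093] [[-0.0, 0.96, 0.27], [1.0, 0.0, 0.0], [0.0, 0.27, -0.96]]
port [320.32314068 119.87585451] 2.725 [ 0.19  0.28  1.45 -0.    1.41 -1.03]
cap [319.97066447 119.61012258] 4.4833 [-0.36  0.16  1.59 -0.    1.39 -1.58]
```

View pics/port1.png

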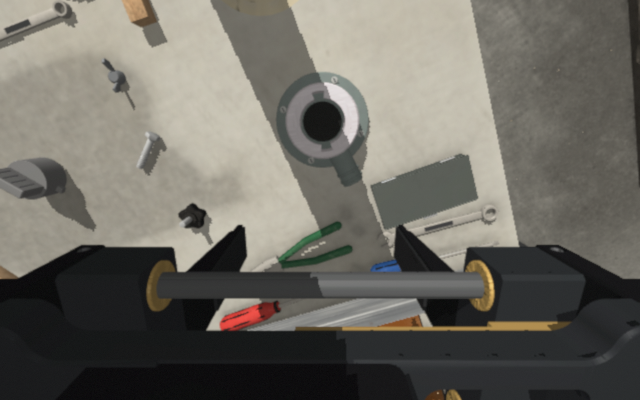

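View pics/cap1.png

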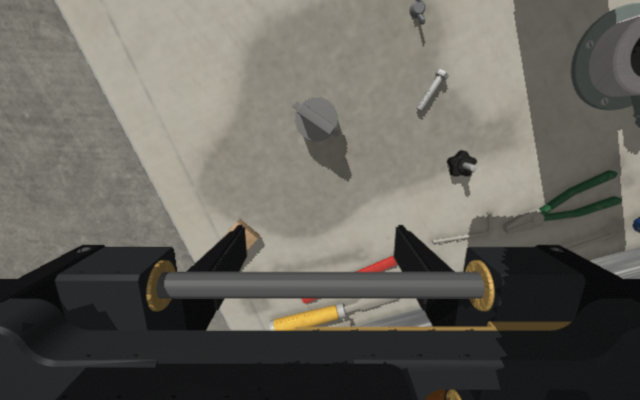

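Port view: collar centre about (322,121), bore dark, spigot end about (350,180). The notches look like they are near (318,96) and (325,147). Cap view: plug about (317,120), bar running from about (297,104) to (336,132). I'll enlarge both.

```bash
python3 - <<'E'
from h import *
a=cv2.imread("pics/port1.png")[65:195,270:400];b=cv2.imread("pics/cap1.png")[75:165,270:360]
f=lambda x:cv2.resize(x,(400,400),interpolation=cv2.INTER_CUBIC)
g=lambda x:np.clip(255*(x/255.)**.5,0,255).astype(np.uint8)
cv2.imwrite("pics/z1.png",np.hstack([g(f(a)),g(f(b))]))
E
```

```text
(no output)
```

View pics/z1.png

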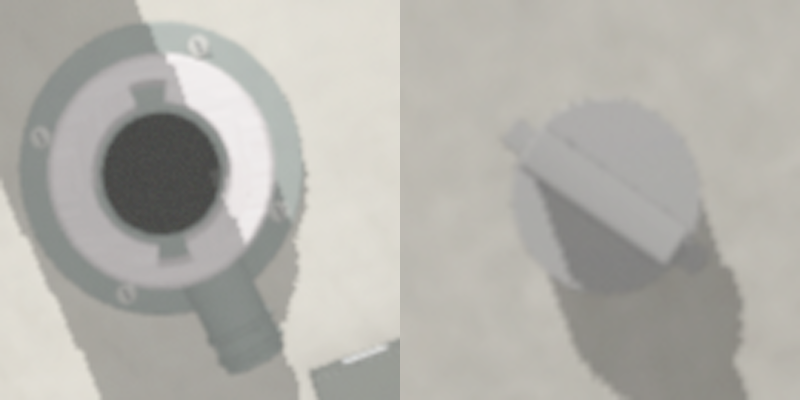

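```bash
python3 - <<'E'
from h import *
P=dict(np.load("pics/port1.npz"));C=dict(np.load("pics/cap1.npz"))
print(P["intrinsics"].round(1).tolist())
f=lambda u,v:(270+u/3.077-.5,65+v/3.077-.5); g=lambda u,v:(270+(u-400)/4.444-.5,75+v/4.444-.5)
rim=ray(P,f(160.5,171.5),.04);n1=ray(P,f(149,90),.04);n2=ray(P,f(172,252),.04);sp=ray(P,f(247,358),.023)
print("rim",rim,"notchmid",(n1+n2)/2,"notch",np.degrees(np.arctan2(*(n2-n1)[1::-1])),np.linalg.norm(n2-n1)," spigot",np.degrees(np.arctan2(*(sp-rim)[1::-1])))
for z,u in((.04,f(48,171)),(.04,f(273,171)),(.04,f(160,53)),(.04,f(160,290))):print(ray(P,u,z))
a=[ray(C,g(*u),.062) for u in((540,122),(685,232),(668,262),(521,158))]
c=sum(a)/4; d=(a[1]-a[0]+a[2]-a[3]); print("bar",c,np.degrees(np.arctan2(d[1],d[0])),np.linalg.norm(d)/2,"plug",ray(C,g(605.5,195),.034))
bar=np.arctan2(d[1],d[0])
# joint 6 for candidates
notch=np.arctan2(*(n2-n1)[1::-1])
for k in(0,1):
  for nm,q,ang in(("cap",c,bar+np.pi/2),("port",rim,notch+np.pi/2),("portend",rim,notch+np.pi/2-np.radians(79))):
    s=robot.solve_ik([q[0],q[1],.15],down(ang+k*np.pi)); print(k,nm,None if s is None else s.round(2))
E
```

```text
[[287.3, 0.0, 319.9], [0.0, 287.3, 199.1], [0.0, 0.0, 1.0]]
rim [0.63117953 0.21416151 0.04      ] notchmid [0.63170564 0.21407995 0.04      ] notch -11.718941417444668 0.06075730790303543  spigot 5.60051656827526
[0.61607343 0.1736122  0.04      ]
[0.64592877 0.25481476 0.04      ]
[0.59121927 0.22858177 0.04      ]
[0.67385702 0.19833724 0.04      ]
bar [ 0.56941312 -0.16504184  0.062     ] 34.57059733653236 0.04442738894538734 plug [ 0.5694582  -0.16521224  0.034     ]
0 cap [-0.37  0.13  1.9   0.    1.12 -2.55]
0 port [ 0.25  0.28  1.72  0.    1.14 -1.12]
0 portend [ 0.25  0.28  1.72 -0.    1.14  0.26]
1 cap [-0.37  0.13  1.9  -0.    1.12  0.59]
1 port [0.25 0.28 1.72 0.   1.14 2.02]
1 portend [ 0.25  0.28  1.72 -0.    1.14 -2.88]
```

```bash
python3 - <<'E'
from h import *
c=np.array([.5694,-.1651]);b=np.radians(34.57);o=down(b+np.pi/2)
robot.move_ptp([*c,.18],o); robot.movel([*c,.1155],speed=.1)
s=robot.get_state();print(s["ee_pos"].round(4),s["force"].round(1))
robot.command_gripper(.005,f_grip=45)
s=robot.get_state();print(s["ee_pos"].round(4),s["force"].round(1),s["opening"],s["grasp_force"])
robot.movel([*c,.2],speed=.15)
port=np.array([.6314,.2141]);n=np.radians(-11.72);o=down(n+np.pi/2)
Rt=R.from_rotvec(o).as_matrix();off=Rt@[.076,0,0]
robot.move_ptp([*(c+(port-off[:2]-c)*.5),.26],o)
robot.move_ptp([*(port-off[:2]),.2],o);robot.sleep(.4)
P,im=snap("wrist","port2");s=robot.get_state();print(s["time"],s["ee_pos"],s["opening"],s["force"].round(2),s["torque"].round(2))
u,v=proj(P,[*port,.04]);print(u,v)
g=np.clip(255*(im/255.)**.6,0,255).astype(np.uint8)
cv2.imwrite("pics/z2.png",cv2.resize(g[20:320,160:480],(800,750-150) if 0 else (640,600),interpolation=cv2.INTER_CUBIC))
E
```

```text
[ 0.5698 -0.1653  0.116 ] [ 0.1 -0.2  0.6]
[ 0.5694 -0.1651  0.1154] [-0.7  0.4 -1.4] 0.011871260824459683 44.99484300613403
10.4917 [0.70588884 0.19806537 0.20041915] 0.01197641854875378 [ 0.01  0.77 -1.51] [ 0.03 -0.06 -0.  ]
321.48056403712087 119.20491080517769
```

View pics/z2.png

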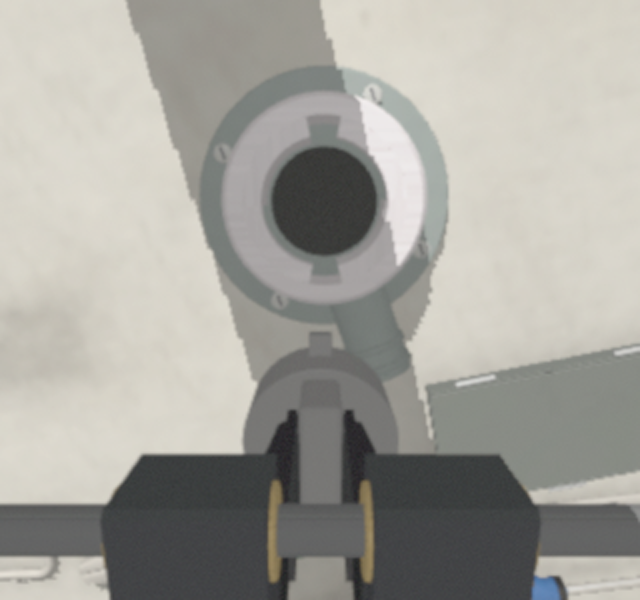

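The cap is held with its lug tip at about (320,331). The collar centre is about (324,197), and the notches are at (323.5,116) and (325.5,283) in the 2x crop.

```bash
python3 - <<'E'
from h import *
P=dict(np.load("pics/port2.npz")); f=lambda u,v:(160+u/2-.25,20+v/2-.25)
im=cv2.imread("pics/port2.png")
# collar: fit from edge clicks
e=[ray(P,f(*u),.04)[:2] for u in((221,197),(427,197),(324,90),(324,304))]
print("collar",[x.round(4) for x in e],(e[0]+e[1]+e[2]+e[3])/4)
n1,n2=ray(P,f(323.5,116),.04),ray(P,f(325.5,283),.04)
print("notch",np.degrees(np.arctan2(*(n2-n1)[1::-1])),(n1+n2)/2,np.linalg.norm(n2-n1))
# bore dark ring at rim
b=[ray(P,f(*u),.04)[:2] for u in((262,200),(387,200),(324,140),(324,262))];print("bore",np.mean(b,0),np.linalg.norm(b[0]-b[1]),np.linalg.norm(b[2]-b[3]))
s=robot.get_state();Rt=R.from_rotvec(s["ee_rot"]).as_matrix()
for nm,u,z in(("lugbot",(320,331),.012),("lugtop",(320,337),.018),("bartop",(321,405),.062),("barbot",(321,380),.034)):
    x=ray(P,f(*u),s["ee_pos"][2]-.1155+z); print(nm,(Rt.T@(x-s["ee_pos"])).round(4))
print("tool y ang",np.degrees(np.arctan2(Rt[1,1],Rt[0,1])),"tool x",np.degrees(np.arctan2(Rt[1,0],Rt[0,0])))
E
```

```text
collar [array([0.6217, 0.1717]), array([0.6396, 0.2572]), array([0.5899, 0.223 ]), array([0.6756, 0.2051])] [0.63171062 0.21426881]
notch -11.024879585067323 [0.63298459 0.21423728 0.04      ] 0.06841012136551178
bore [0.63244089 0.2142254 ] 0.05306653317617697 0.050005771952274895
lugbot [ 0.0317 -0.001   0.1035]
lugtop [ 0.031  -0.001   0.0975]
bartop [ 0.0226 -0.0007  0.0535]
barbot [ 0.0207 -0.0007  0.0815]
tool y ang 78.23820362517726 tool x 168.2382000802325
```

```bash
cat >> h.py <<'E'
OFF=.1155
def st(): return robot.get_state()
def desc(xy,z0,z1,o,fmax,F0,step=.001,speed=.03,log=True):
    """lower cap origin z0->z1, stop when up-force exceeds fmax; returns cap z command"""
    z=z0
    while z>z1+1e-6:
        z=max(z1,z-step); robot.movel([*xy,z+OFF],o,speed=speed); s=st(); f=s["force"]-F0
        if log: print(round(s["time"],2),"cmd %.4f act %.4f"%(z,s["ee_pos"][2]-OFF),f.round(1),(s["ee_pos"][:2]-xy).round(4),s["torque"].round(2))
        if np.linalg.norm(f)>fmax: break
    return z
E
python3 - <<'E'
from h import *
xy=np.array([.6312,.2152]);o=down(np.radians(-11.3)+np.pi/2)
robot.movel([*xy,.055+OFF],o,speed=.15);robot.sleep(.3)
s=st();F0=s["force"];np.save("F0.npy",F0);print(s["time"],s["ee_pos"],F0.round(2))
z=desc(xy,.055,.029,o,4,F0,step=.003)
E
```

```text
11.4917 [0.63189927 0.21500161 0.17086127] [-0.37  0.21 -1.34]
11.74 cmd 0.0520 act 0.0515 [ 0.1 -0.2 -0. ] [-0.0001 -0.0001] [ 0.05 -0.02 -0.  ]
11.99 cmd 0.0490 act 0.0486 [ 0.6 -1.5 -0.9] [-0.0002 -0.    ] [ 0.01  0.   -0.01]
12.24 cmd 0.0460 act 0.0456 [ 0.1  0.1 -0. ] [-0.0002 -0.    ] [ 0.03  0.03 -0.  ]
12.49 cmd 0.0430 act 0.0427 [ 0.2 -0.6  0.7] [-0.0002 -0.0001] [ 0. -0. -0.]
12.74 cmd 0.0400 act 0.0397 [ 0.3 -0.2 -0.3] [-0.0002 -0.0001] [0.05 0.07 0.01]
12.99 cmd 0.0370 act 0.0366 [-0.2 -0.3  0.4] [-0.0002 -0.0001] [ 0.05 -0.    0.07]
13.24 cmd 0.0340 act 0.0337 [0.6 0.7 0.1] [-0.0001 -0.    ] [ 0.06  0.04 -0.02]
13.49 cmd 0.0310 act 0.0307 [ 0.1  0.1 -0.2] [-0.0001 -0.    ] [0.03 0.03 0.02]
13.74 cmd 0.0290 act 0.0288 [ 1.4 -0.2  0.3] [-0.0001 -0.    ] [-0.05 -0.02 -0.03]
```

Inside the bore with no contact. Continue down to the notches.

```bash
python3 - <<'E'
from h import *
xy=np.array([.6312,.2152]);o=down(np.radians(-11.3)+np.pi/2);F0=np.load("F0.npy")
z=desc(xy,.029,.0195,o,4,F0,step=.001)
E
```

```text
13.99 cmd 0.0280 act 0.0279 [ 0.5  0.9 -0.3] [-0.0001 -0.    ] [0.01 0.02 0.  ]
14.24 cmd 0.0270 act 0.0269 [0.2 0.2 0.9] [-0.0001 -0.    ] [0.02 0.05 0.03]
14.49 cmd 0.0260 act 0.0259 [0.6 0.3 0.6] [-0. -0.] [ 0.01 -0.04 -0.05]
14.74 cmd 0.0250 act 0.0249 [1.  0.4 0.2] [-0. -0.] [ 0.03 -0.02  0.01]
14.99 cmd 0.0240 act 0.0239 [ 1.   0.6 -0.3] [-0. -0.] [ 0.05  0.03 -0.  ]
15.24 cmd 0.0230 act 0.0229 [ 0.4 -0.4 -0.3] [-0. -0.] [ 0.02  0.   -0.02]
15.49 cmd 0.0220 act 0.0219 [ 0.1 -0.6 -0.2] [-0. -0.] [ 0.03 -0.04 -0.02]
15.74 cmd 0.0210 act 0.0209 [ 0.2 -1.2 -0. ] [-0. -0.] [-0.03  0.01 -0.07]
15.99 cmd 0.0200 act 0.0200 [ 0.8  0.3 -1. ] [-0.  0.] [-0.04  0.03 -0.01]
16.24 cmd 0.0195 act 0.0199 [-0.6 -1.1  2.7] [0. 0.] [-0.04  0.29  0.05]
```

```bash
python3 - <<'E'
from h import *
xy=np.array([.6312,.2152]);o=down(np.radians(-11.3)+np.pi/2);F0=np.load("F0.npy")
z=.0195
while 1:
    z=desc(xy,z,z-.001,o,19,F0,step=.001); s=st()
    if s["ee_pos"][2]-OFF<.0112 or s["force"][2]-F0[2]>13 or z<.006: break
E
```

```text
16.49 cmd 0.0185 act 0.0188 [-2.9  0.2  4.1] [0.0001 0.    ] [-0.07  0.36  0.03]
16.74 cmd 0.0175 act 0.0177 [-1.2 -0.8  4.6] [0.0001 0.0001] [-0.1   0.37  0.03]
16.99 cmd 0.0165 act 0.0167 [-2.5 -0.8  5.5] [0.0001 0.    ] [-0.14  0.41  0.  ]
17.24 cmd 0.0155 act 0.0157 [-2.2 -0.7  6.9] [0.0001 0.    ] [-0.08  0.48  0.  ]
17.49 cmd 0.0145 act 0.0149 [-1.9 -1.3  7.3] [0.0001 0.0001] [-0.12  0.57  0.  ]
17.74 cmd 0.0135 act 0.0141 [-2.7 -0.5  7.8] [0.0001 0.    ] [-0.19  0.67  0.07]
17.99 cmd 0.0125 act 0.0132 [-2.5 -2.8  9.2] [0.0002 0.    ] [-0.2   0.71 -0.01]
18.24 cmd 0.0115 act 0.0124 [-4.2 -1.  10.1] [0.0002 0.    ] [-0.22  0.77  0.  ]
18.49 cmd 0.0105 act 0.0115 [-4.4 -1.5 10. ] [0.0001 0.0001] [-0.25  0.86  0.05]
18.74 cmd 0.0095 act 0.0107 [-3.9 -2.  10.8] [0.0002 0.0001] [-0.26  0.89 -0.  ]
```

```bash
cat > turn.py <<'E'
from h import *
import json,sys
F0=np.load("F0.npy"); c=np.array([-.0012,0])
def ex(a): return R.from_rotvec(down(np.radians(a)+np.pi/2)).as_matrix()[:2,:2]@c
def go(a,port,z,speed=.03): robot.movel([*(port-ex(a)),z+OFF],down(np.radians(a)+np.pi/2),speed=speed)
def rd():
    v=[]
    for _ in range(3): s=st(); v.append(np.r_[s["force"]-F0,s["torque"]]); robot.sleep(.02)
    return st(),np.mean(v,0)
def show(a,port,s,v):
    x=R.from_rotvec(s["ee_rot"]).as_matrix()[:2,1]
    print("t%.2f a%.1f act%.1f z%.4f"%(s["time"],a,np.degrees(np.arctan2(x[1],x[0]))-90,s["ee_pos"][2]-OFF),v.round(2),(port*1e3).round(2),"op%.4f"%s["opening"])
E
python3 - <<'E'
from turn import *
a=-11.3;z=.0095;port=np.array([.6312,.2152])+ex(a)
for _ in range(3):
    port=port+[-.0003,-.0001]; go(a,port,z); s,v=rd(); show(a,port,s,v)
for i in range(8):
    a-=3; go(a,port,z); s,v=rd(); show(a,port,s,v)
    if abs(v[5])>.35 or np.linalg.norm(v[:3])>20: break
    port=port+np.clip(v[:2]*.00007,-.0003,.0003)
np.savez("state.npz",a=a,port=port,z=z)
E
```

```text
t19.04 a-11.3 act-11.3 z0.0109 [-3.700e+00 -1.940e+00  1.078e+01 -2.200e-01  8.300e-01  1.000e-02] [632.08 214.86] op0.0119
t19.34 a-11.3 act-11.3 z0.0111 [-2.94 -0.67 10.54 -0.2   0.68 -0.  ] [631.78 214.76] op0.0120
t19.64 a-11.3 act-11.3 z0.0112 [-2.51 -1.22 10.52 -0.16  0.63  0.  ] [631.48 214.66] op0.0119
t19.94 a-14.3 act-14.3 z0.0113 [-2.03 -0.78  9.98 -0.1   0.46 -0.08] [631.48 214.66] op0.0116
t20.24 a-17.3 act-17.3 z0.0115 [-1.21 -0.66 10.55 -0.06  0.38 -0.07] [631.33 214.61] op0.0118
t20.54 a-20.3 act-20.3 z0.0116 [-0.37 -0.28 10.43 -0.03  0.27 -0.04] [631.25 214.56] op0.0119
t20.84 a-23.3 act-23.3 z0.0117 [-0.56 -0.79  9.71 -0.03  0.23 -0.07] [631.22 214.54] op0.0120
t21.14 a-26.3 act-26.3 z0.0117 [ 0.17 -0.54  9.84 -0.04  0.18 -0.1 ] [631.19 214.49] op0.0119
t21.44 a-29.3 act-29.3 z0.0118 [-0.09 -0.52 10.23 -0.08  0.12 -0.08] [631.2  214.45] op0.0116
t21.74 a-32.3 act-32.3 z0.0118 [ 0.05  0.11 10.13 -0.04  0.12 -0.09] [631.19 214.42] op0.0117
t22.04 a-35.3 act-35.3 z0.0118 [ 0.37 -0.36 10.   -0.11  0.07 -0.07] [631.19 214.42] op0.0117
```

```bash
python3 - <<'E'
from turn import *
d=np.load("state.npz");a=float(d["a"]);port=d["port"];z=.0089
while a>-100:
    a-=4 if a>-78 else 1; go(a,port,z); s,v=rd(); show(a,port,s,v)
    if abs(v[5])>.25 or np.linalg.norm(v[:3])>20: break
    port=port+np.clip(v[:2]*.00007,-.0003,.0003)
np.savez("state.npz",a=a,port=port,z=z)
E
```

```text
t22.34 a-39.3 act-39.3 z0.0114 [-0.17 -0.31 10.8  -0.1   0.1  -0.08] [631.22 214.4 ] op0.0116
t22.64 a-43.3 act-43.3 z0.0114 [-0.06 -0.8  10.14 -0.16  0.07 -0.09] [631.21 214.38] op0.0116
t22.94 a-47.3 act-47.3 z0.0114 [ 0.42 -0.35 10.3  -0.13  0.1  -0.11] [631.2  214.32] op0.0120
t23.24 a-51.3 act-51.3 z0.0114 [-0.02 -0.76 10.28 -0.16  0.07 -0.08] [631.23 214.29] op0.0118
t23.54 a-55.3 act-55.3 z0.0114 [ 1.01 -0.03 10.21 -0.18  0.09 -0.09] [631.23 214.24] op0.0120
t23.84 a-59.3 act-59.3 z0.0114 [ 0.31 -0.27 10.1  -0.21  0.07 -0.08] [631.3  214.24] op0.0115
t24.14 a-63.3 act-63.3 z0.0114 [ 0.65 -0.74 10.33 -0.22  0.08 -0.06] [631.32 214.22] op0.0115
t24.44 a-67.3 act-67.3 z0.0114 [ 1.04 -0.45 10.65 -0.22  0.09 -0.07] [631.37 214.17] op0.0118
t24.74 a-71.3 act-71.3 z0.0114 [ 0.43 -0.59 10.45 -0.24  0.1  -0.07] [631.44 214.14] op0.0117
t25.04 a-75.3 act-75.3 z0.0114 [ 0.41 -0.35 10.33 -0.22  0.1  -0.05] [631.47 214.1 ] op0.0121
t25.34 a-79.3 act-79.3 z0.0114 [ 0.5  -0.87 10.11 -0.27  0.1  -0.06] [631.5  214.07] op0.0117
t25.64 a-80.3 act-80.3 z0.0114 [ 0.35 -0.46  9.58 -0.23  0.1   0.0
[... 485 characters left out ...]
85] op0.0119
t27.44 a-86.3 act-86.3 z0.0114 [-1.800e-01 -3.300e-01  1.019e+01 -2.700e-01  1.500e-01  1.000e-02] [631.71 213.86] op0.0114
t27.74 a-87.3 act-87.3 z0.0114 [ 0.07 -0.11 10.59 -0.24  0.15  0.04] [631.7  213.84] op0.0116
t28.04 a-88.3 act-88.3 z0.0114 [ 0.29 -0.72 10.1  -0.25  0.15  0.02] [631.71 213.83] op0.0117
t28.34 a-89.3 act-89.3 z0.0114 [ 0.19 -0.37 10.44 -0.23  0.15  0.04] [631.73 213.78] op0.0117
t28.64 a-90.3 act-90.3 z0.0114 [-0.14 -0.46 10.5  -0.23  0.14  0.08] [631.74 213.75] op0.0116
t28.94 a-91.3 act-91.3 z0.0114 [ 0.05 -0.17 10.57 -0.21  0.24  0.2 ] [631.73 213.72] op0.0117
t29.24 a-92.3 act-92.2 z0.0114 [-0.67 -0.22 10.8  -0.16  0.25  0.58] [631.73 213.71] op0.0118
```

```bash
python3 - <<'E'
from turn import *
d=np.load("state.npz");a=-91.0;port=d["port"]
for z in (.0089,.0105,.012,.013,.014,.015,.0155):
    go(a,port,z);s,v=rd();show(a,port,s,v)
    if v[2]<1: break
robot.command_gripper(.06,f_grip=20);robot.sleep(.3);s,v=rd();show(a,port,s,v)
e=s["ee_pos"]
robot.movel([e[0],e[1],.22],speed=.15)
port2=port; Rt=R.from_rotvec(st()["ee_rot"]).as_matrix();off=(Rt@[.076,0,0])[:2]
robot.movel([*(port-off),.22],speed=.2);robot.sleep(.3)
P,im=snap("wrist","end");print(st()["time"],proj(P,[*port,.05]))
cv2.imwrite("pics/z3.png",cv2.resize(im[20:320,160:480],(640,600),interpolation=cv2.INTER_CUBIC))
E
```

```text
t29.54 a-91.0 act-91.0 z0.0114 [-0.21  0.24 10.67 -0.17  0.27  0.07] [631.73 213.71] op0.0121
t29.84 a-91.0 act-91.0 z0.0127 [-0.15 -0.36  9.18 -0.13  0.16  0.08] [631.73 213.71] op0.0116
t30.14 a-91.0 act-91.0 z0.0139 [ 1.05 -0.23  8.39 -0.11  0.02  0.07] [631.73 213.71] op0.0117
t30.44 a-91.0 act-91.0 z0.0147 [ 1.5  -0.12  7.4  -0.11 -0.08  0.07] [631.73 213.71] op0.0120
t30.74 a-91.0 act-91.0 z0.0155 [ 2.77  0.75  7.25  0.08 -0.56  0.06] [631.73 213.71] op0.0119
t31.04 a-91.0 act-91.0 z0.0159 [ 5.1   1.8   4.1   0.16 -0.97  0.06] [631.73 213.71] op0.0117
t31.34 a-91.0 act-91.0 z0.0159 [ 6.48  1.88  2.46  0.21 -1.15  0.06] [631.73 213.71] op0.0119
t32.64 a-91.0 act-91.0 z0.0155 [ 0.38 -0.32  1.31 -0.06  0.06 -0.  ] [631.73 213.71] op0.0602
34.2667 [321.30049938 119.12055835]
```

View pics/z3.png

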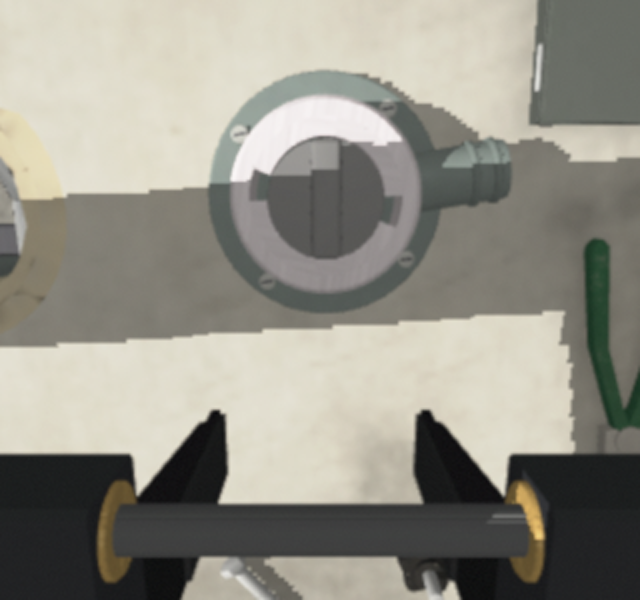

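The cap sits centred at (325,197) with its bar across the notches. When I eased off, it stopped at 15.9 mm against the recess, and it is now released.

```bash
python3 -c "
from plant import robot
print(robot.job_done())"
```

```text
the job is handed in; nothing more can be done
None
```

The bayonet cap is turned to the stop, lifted to about 15.9 mm in the lock recess and released, with pressing at about 11 N and the twist peaking briefly at 0.58 N m at the stop (just over your 0.5); I handed the job in at about 34 s with nothing else on the bench touched, and the hand-in returned no verdict.

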